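Put the calibration-gas station on its full cylinder

TASK

One cylinder of the two-cylinder gas station has run empty (its gauge needle lies on the zero stop at the lower left) and the selector lever at the front stands in its middle, off position. Turn the empty cylinder's valve lever fully off (across its pipe) and the other cylinder's valve lever fully on (along its pipe); only when both are set, swing the selector fully over to the side of the cylinder that has pressure, never towards the empty one, into which the gas would escape. Leave the other things on the bench where they are.

Things in the scene. Friction and masses are not known exactly. Their poses are not given: they have to be found in the camera images.
- station: Fixed bench-top gas station: aluminium plate (353 mm deep, 290 wide, top z 0.018), a cylinder bank on each side, the selector valve at the front middle; tubes up to z 0.06, valve housings to 0.086. Origin on the bench, mid-width, 105 mm behind the front edge; x away from the robot to the cylinders, y left. Valve pivots at x 0.05, y +-0.115, selector pivot at x -0.05, y 0.
- selector (a joint): Angle of the selector lever (rad): 0 = off, pointing to the station's -x (towards the robot); +1.571 = fully to the left bank, pointing to the station's +y; -1.571 = fully to the right bank, pointing to -y. Spring detents at 0 and at both ends, dead points at +-0.785; about 5 N at the grip point.
- selector_hub (a point): Point on the vertical pivot axis of the selector lever, at mid height of its sleeve (z 0.098); lever tip 78 mm from it.
- selector_grip (a point): On the selector: the black sleeve of the lever (17 mm wide, 14 mm high, from 28 mm to 78 mm out from the pivot); this point is the middle of the sleeve's height, 50 mm out from the pivot, and moves with the lever.
- bank_1: One of two alike banks, left or right on the station (varies): lying aluminium cylinder (60 x 147 mm), in front of it a round gauge and a ball valve with black lever. This one's gauge needle lies on the zero stop: it is the empty one, and its valve was left on. Origin on the valve's pivot axis at z 0.018; x along the pipe to the cylinder, y left.
- gauge_1 (a joint): Needle angle of bank_1's gauge (rad): 0 = on the zero stop at the lower left, no pressure; grows clockwise to 4.71 at full scale.
- gauge_1_dial (a point): Centre of the face of bank_1's gauge (dial 58 mm wide, tilted 45 degrees towards the robot, highest edge at z 0.12).
- valve_1 (a joint): Lever angle of bank_1's valve (rad): 0 = off, lever across the pipe, pointing to the bank's +y; 1.571 = on, lever along the pipe, pointing to the bank's -x (towards the robot). Opens counter-clockwise seen from above. Spring detents at both ends, dead point at 0.785; about 4 N at the grip point.
- valve_1_hub (a point): Point on the vertical pivot axis of bank_1's valve lever, at mid height of the lever's sleeve (z 0.098); lever tip 75 mm from it.
- valve_1_grip (a point): On bank_1's valve: the black sleeve of the lever (17 mm wide, 14 mm high, from 28 mm to 75 mm out from the pivot); this point is the middle of the sleeve's height, 50 mm out from the pivot, and moves with the lever.
- bank_2: One of two alike banks, left or right on the station (varies): lying aluminium cylinder (60 x 147 mm), in front of it a round gauge and a ball valve with black lever. This one's gauge shows pressure: it is the full one, and its valve is off. Origin on the valve's pivot axis at z 0.018; x along the pipe to the cylinder, y left.
- gauge_2 (a joint): Needle angle of bank_2's gauge (rad): 0 = on the zero stop at the lower left, no pressure; grows clockwise to 4.71 at full scale.
- gauge_2_dial (a point): Centre of the face of bank_2's gauge (dial 58 mm wide, tilted 45 degrees towards the robot, highest edge at z 0.12).
- valve_2 (a joint): Lever angle of bank_2's valve (rad): 0 = off, lever across the pipe, pointing to the bank's +y; 1.571 = on, lever along the pipe, pointing to the bank's -x (towards the robot). Opens counter-clockwise seen from above. Spring detents at both ends, dead point at 0.785; about 4 N at the grip point.
- valve_2_hub (a point): Point on the vertical pivot axis of bank_2's valve lever, at mid height of the lever's sleeve (z 0.098); lever tip 75 mm from it.
- valve_2_grip (a point): On bank_2's valve: the black sleeve of the lever (17 mm wide, 14 mm high, from 28 mm to 75 mm out from the pivot); this point is the middle of the sleeve's height, 50 mm out from the pivot, and moves with the lever.
- amber_bottle: Bystander: brown bottle with black cap, 51 mm thick, 100 mm tall, right of the station. Origin at the centre of its underside.
- tape_roll: Bystander: roll of tape, 68 mm across, 19 mm high, to the right of the station's front. Origin at the centre of its underside.
- slide_box: Bystander: flat cream box, 95 x 173 x 33 mm, left of the station. Origin at the centre of its underside.

How it is judged:
By the outcome, as a careful person would: the job done as asked, in the order asked, and still so for the second after the job is handed in, with the robot touching nothing.
It also fails if it takes over 53 s, if anything falls off the work surface, if the arm or the gripper's body presses on something with over 40 N, if the wrist force passes 120 N, or if a joint passes its speed limit or range.

ROBOT

A 6-joint arm with a two-finger parallel gripper is mounted at the origin on a cart in front of the work surface, level with it; the furniture and walls round the work are solid. World frame = base frame: x ahead of the robot, y to its left, z up, the work surface at z = 0. Lengths are in m, angles in rad, forces in N, time in s.
With the tool pointing down it reaches from about 0.275 to 0.75 m from the base axis. Payload 10.2 kg.
Tool frame: the origin (TCP) lies midway between the tips of the shut fingers; the grasp point (between the pads) lies 19 mm behind it; z points along the fingers, y is the line along which they close (so a half turn about z gives the same grasp; the last joint's range is limited). The gripper opens to 85 mm and grips with 20 to 120 N. Pads are 22 mm wide; open, the fingers measure 114 mm over their backs; the gripper's body (76 mm by 85 mm) begins 54 mm behind the grasp point. The pads swing forward as they close: fully open they stand 13 mm farther back than shut.
Start: joints at [1.107, 0.313, 1.498, -0, 1.331, -0.223], TCP at [0.125, 0.51, 0.231] pointing down, gripper open.
Joint ranges: [-2.94, 2.94], [-0.97, 2.17], [0.19, 2.56], [-1.23, 4.37], [0.02, 3.11], [-2.88, 2.88]. Speed limits (rad/s): [2.39, 2.39, 3.01, 3.14, 3.14, 3.14].

INTERFACE

Orientations are given as a unit quaternion [w, x, y, z].
In Python, from workcell import ctrl gives the robot as it stands. Calls block until the motion is done:
- ctrl.reach(position, orientation): joint-space move of the TCP to a pose.
- ctrl.servo_line(position, ori=None, v=0.15): straight line of the TCP; ori=None keeps the orientation; v is the mean speed in m/s.
- ctrl.move_joints(angles): joint-space move.
- ctrl.move_gripper(opening, effort=None): finger opening in m; effort is the grip in N (None keeps the last); returns when the fingers have stopped.
- ctrl.pause(seconds).
- ctrl.inverse_kinematics(position, orientation): joint angles nearest the present ones, or None.
- ctrl.capture(name): name is "side" or "top"; returns a dict with "image" (400x640x3 uint8, blue, green, red), "z_map" (400x640 float32, m along the optical axis (not along the pixel's ray), 0 where there is no reading), "intrinsics" (3x3 intrinsics, pixels), "T" (4x4, takes a point from camera to world coordinates). Camera axes: x right, y down, z forward; pixel columns grow to the right and rows downward; lengths in m; the calibration is good to about 2 mm. A picture is of the moment at which its call begins.
A pose or a line that the arm cannot do raises ctrl.MotionError and nothing moves.
- ctrl.close_job(): hands the job in; it is judged then, once.
Readings, each from a call of its own:
- ctrl.read_time(): time.
- ctrl.read_joint_positions(): joint angles.
- ctrl.read_qd(): joint speeds.
- ctrl.read_tau(): joint torques, N m.
- ctrl.read_ee_pos(): TCP position.
- ctrl.read_orientation(): TCP orientation.
- ctrl.read_ft_force(): force on the tool from outside, world axes, zero at the start.
- ctrl.read_torque(): the same for the moment, N m.
- ctrl.read_gripper_width(): finger opening in m.
- ctrl.read_grip_force(): force on a finger pad.
Only numpy, scipy, OpenCV 4.12 (cv2) and the standard library are available. Lean on these libraries where they do the work, as an engineer would, in place of code of your own. Each camera call takes 0.05 s, during which the arm holds its last target. There are 200 camera calls.

## Working session

There is one attempt and no reset: what is moved stays moved. The work goes in short steps, each a Python script; the robot and the scene stay as the last script left them, time stands still between calls to the robot, and variables do not carry over. Pictures are saved under pics/ and viewed, at most 10 in all, crops included, and the job is handed in when it is done.

```bash
mkdir -p pics; python3 - <<'E'
from workcell import ctrl
import cv2,numpy as np
for n in("top","side"):
    c=ctrl.capture(n);cv2.imwrite(f"pics/{n}0.png",c["image"]);np.savez(f"{n}0.npz",**c)
    print(n,c["intrinsics"].round(1).tolist(),c["T"].round(3).tolist())
print(ctrl.read_time(),ctrl.read_orientation())
E
```

```text
top [[362.4, 0.0, 313.7], [0.0, 362.4, 203.0], [0.0, 0.0, 1.0]] [[-0.026, -0.992, 0.126, 0.447], [-1.0, 0.026, -0.004, 0.013], [0.001, -0.126, -0.992, 1.111], [0.0, 0.0, 0.0, 1.0]]
side [[478.3, 0.0, 322.6], [0.0, 478.3, 193.2], [0.0, 0.0, 1.0]] [[0.873, 0.411, -0.264, 0.877], [0.488, -0.746, 0.453, -0.459], [-0.011, -0.524, -0.852, 0.971], [0.0, 0.0, 0.0, 1.0]]
0.1 [-2.01312183e-04  1.20125636e-01  9.92758527e-01 -5.46213242e-04]
```

View pics/top0.png

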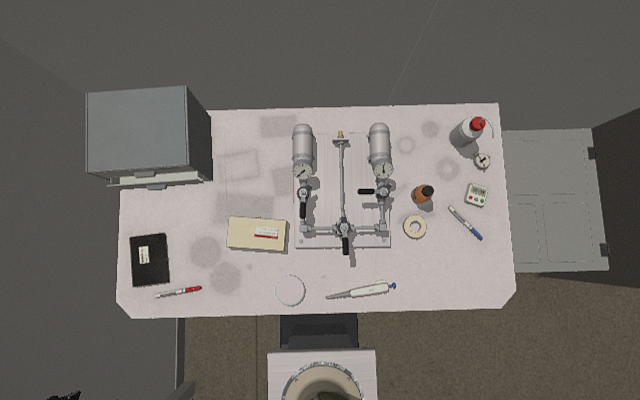

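View pics/side0.png

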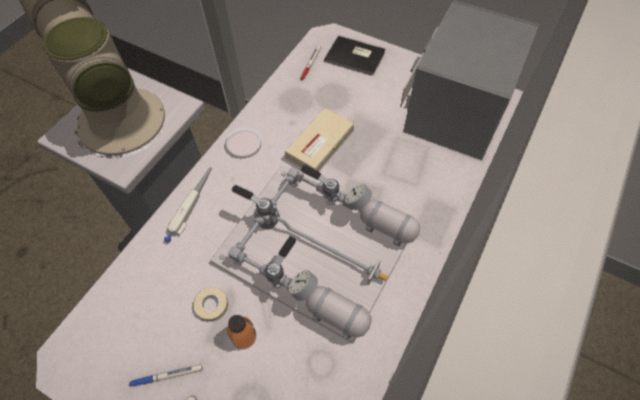

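The top view shows the left lever at (303,205) along its pipe (on), the right lever at (367,191) across its pipe (off), and the selector at (346,243) pointing to the robot. Next I'll measure the black sleeves in both views and crop the gauges.

```bash
cat > vis.py <<'E'
import cv2,numpy as np
def cast(c,uv,z):
    d=c["T"][:3,:3]@np.linalg.inv(c["intrinsics"])@np.array([*uv,1.]); o=c["T"][:3,3]
    return (o+d*(z-o[2])/d[2])[:2]
def blobs(c,box,z=0.103,thr=50):
    u0,v0,u1,v1=box; m=(c["image"].max(2)<thr).astype(np.uint8)[v0:v1,u0:u1]
    n,l,s,cen=cv2.connectedComponentsWithStats(m)
    out=[]
    for i in range(1,n):
        if s[i,4]<25: continue
        v,u=np.nonzero(l==i); P=np.array([cast(c,(a+u0,b+v0),z) for a,b in zip(u,v)])
        mu=P.mean(0); w,V=np.linalg.eigh(np.cov(P.T)); p=(P-mu)@V[:,1]
        out.append((cen[i]+[u0,v0],s[i,4],mu,V[:,1],np.ptp(p),np.ptp((P-mu)@V[:,0])))
    return out
E
python3 - <<'E'
from vis import *
for n,box in(("top",(285,165,400,265)),("side",(225,155,350,300))):
    c=dict(np.load(n+"0.npz"))
    for b in blobs(c,box):
        u,v=b[0].round().astype(int)
        print(n,b[0].round(1),b[1],b[2].round(4),"dir",b[3].round(3),"len",b[4].round(3),"wid",b[5].round(3),"depthz",c["z_map"][v,u])
c=np.load("top0.npz")["image"]; s=np.load("side0.npz")["image"]
a=cv2.resize(c[150:265,285:405],None,fx=5,fy=5,interpolation=cv2.INTER_CUBIC)
b=cv2.resize(s[180:300,280:375],None,fx=2,fy=2)
cv2.imwrite("pics/crop.png",a)
E
```

```text
top [365.6 191. ] 77 [ 0.6059 -0.138 ] dir [0.013 1.   ] len 0.043 wid 0.012 depthz 1.0177524
top [302.7 210.2] 82 [0.5561 0.0404] dir [-0.997  0.075] len 0.042 wid 0.015 depthz 1.0089153
top [345.  245.8] 89 [ 0.4541 -0.0743] dir [-1.    -0.021] len 0.044 wid 0.015 depthz 0.999369
```

View pics/crop.png

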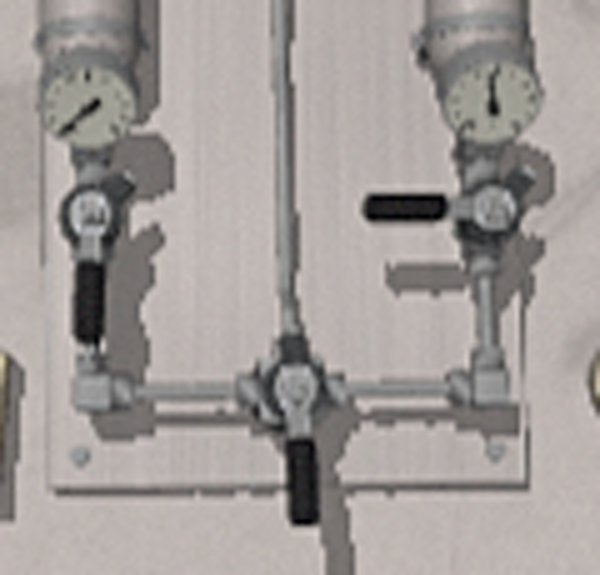

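The left gauge needle at (80,118) in the crop lies lower-left on zero, so the left bank is empty. The right needle points up, so that bank has pressure. I'll fit the station pose and check it against the second view and the arm's reach.

```bash
cat > rob.py <<'E'
from workcell import ctrl
import numpy as np
from scipy.spatial.transform import Rotation as R
def pose(st,piv,a,z,r=0.05):
    """TCP pose straddling a lever; a = lever direction in station frame"""
    x,y,yaw=st; t=a+yaw; c,s=np.cos(yaw),np.sin(yaw)
    h=np.array([x+c*piv[0]-s*piv[1],y+s*piv[0]+c*piv[1]])
    d=np.array([np.cos(t),np.sin(t)])
    M=np.array([[d[0],d[1],0],[d[1],-d[0],0],[0,0,-1.]])   # tool x along lever, z down
    q=R.from_matrix(M).as_quat(scalar_first=True)
    return np.r_[h+r*d,z],q
ST=dict(L=(.05,.115),R=(.05,-.115),S=(-.05,0))
def swing(st,k,a0,a1,n=6,z=0.080,gap=0.024):
    ctrl.move_gripper(0.045,20)
    ctrl.reach(*pose(st,ST[k],a0,0.18)); p,q=pose(st,ST[k],a0,z); ctrl.servo_line(p,q,v=.1)
    ctrl.move_gripper(gap,20)
    print("at lever",ctrl.read_time(),ctrl.read_ft_force().round(1),ctrl.read_gripper_width())
    for a in np.linspace(a0,a1,n+1)[1:]:
        ctrl.servo_line(*pose(st,ST[k],a,z),v=.06); print(round(a,2),ctrl.read_ft_force().round(1))
    ctrl.move_gripper(0.045); p,q=pose(st,ST[k],a1,0.18); ctrl.servo_line(p,q,v=.15); print("t",ctrl.read_time())
E
python3 - <<'E'
from vis import *; from rob import *
import json
c=dict(np.load("top0.npz")); W=[b[2] for b in blobs(c,(285,165,400,265))]
A=np.array([[.05,-.0635],[-.0015,.115],[-.103,0]]); B=np.array(W)
U,S,Vt=np.linalg.svd((A-A.mean(0)).T@(B-B.mean(0))); M=Vt.T@U.T
t=B.mean(0)-M@A.mean(0); yaw=np.arctan2(M[1,0],M[0,0])
print("station",t,yaw,"det",np.linalg.det(M),"res mm",((A@M.T+t-B)*1e3).round(1).tolist())
st=[*t,yaw]; json.dump(st,open("st.json","w"))
s=dict(np.load("side0.npz"))
for b in blobs(s,(225,155,350,300),thr=75): print("side",b[0].round(1),b[1],b[2].round(4),b[4:])
pi=np.pi
for k,a in(("L",pi),("L",pi/2),("R",pi/2),("R",pi),("S",pi),("S",3*pi/2)):
    p,q=pose(st,ST[k],a,.08); print(k,p.round(3),np.round(ctrl.inverse_kinematics(p,q),2))
E
```

```text
station [ 0.55676629 -0.0745809 ] -0.005832991301883992 det 1.0000000000000002 res mm [[0.5, -0.3], [-0.2, 0.0], [-0.3, 0.3]]
side [310.2 171.2] 120 [0.5571 0.0383] (np.float64(0.04396345602430414), np.float64(0.016939540589212203))
side [242.1 191.9] 116 [ 0.456  -0.0781] (np.float64(0.04469772888479774), np.float64(0.013637142604197489))
side [328.5 192.2] 83 [0.6184 0.0104] (np.float64(0.03417354616178847), np.float64(0.02985691865378309))
side [265.2 212.5] 75 [ 0.5268 -0.0967] (np.float64(0.037229335202466816), np.float64(0.016120275615482387))
side [267.8 224.2] 70 [ 0.5465 -0.1175] (np.float64(0.02853512857459587), np.float64(0.01869103920114065))
side [287.  246.4] 140 [ 0.6071 -0.1408] (np.float64(0.043444957765318495), np.float64(0.014588906521115334))
side [273.1 277.4] 73 [ 0.6181 -0.21  ] (np.float64(0.031068770311221766), np.float64(0.021127890989262436))
L [0.557 0.04  0.08 ] [-0.14  0.55  1.57 -0.    1.02 -1.7 ]
L [0.608 0.09  0.08 ] [-0.04  0.65  1.39 -0.    1.1  -0.04]
R [ 0.606 -0.14   0.08 ] [-0.41  0.67  1.36 -0.    1.11 -0.41]
R [ 0.556 -0.19   0.08 ] [-0.53  0.6   1.48 -0.    1.06 -2.09]
S [ 0.457 -0.074  0.08 ] [-0.41  0.37  1.86 -0.    0.91 -1.98]
S [ 0.506 -0.124  0.08 ] [-0.47  0.48  1.69 -0.    0.97  2.68]
```

The fit is sub-mm and the two views agree to within 3 mm. The selector needs the half-turned tool because of joint 6's range. First I'll turn the empty left valve off.

```bash
python3 - <<'E'
import json
s=json.load(open("st.json")); s[1]-=.0013; s[0]+=.0005; json.dump(s,open("st.json","w"))
t=open("rob.py").read()
t=t.replace("    q=R.from","    if piv[1]==0: M[:2,:2]*=-1   # half turn for the selector\n    q=R.from")
open("rob.py","w").write(t)
E
python3 - <<'E'
from rob import *; import json,cv2
st=json.load(open("st.json")); pi=np.pi
swing(st,"L",pi,pi/2-.03)
cv2.imwrite("pics/a.png",ctrl.capture("side")["image"])
E
```

```text
at lever 4.35 [ 0.4 -0.4  0. ] 0.024132822360227298
2.87 [ 0.5 -2.3  0.4]
2.61 [-3.5 -2.8  2.4]
2.34 [-0.5 -0.3 -0.7]
2.07 [ 3.7  2.2 -0.9]
1.81 [ 3.   0.1 -0.5]
1.54 [ 0.  -0.   0.8]
t 8.0
```

View pics/a.png

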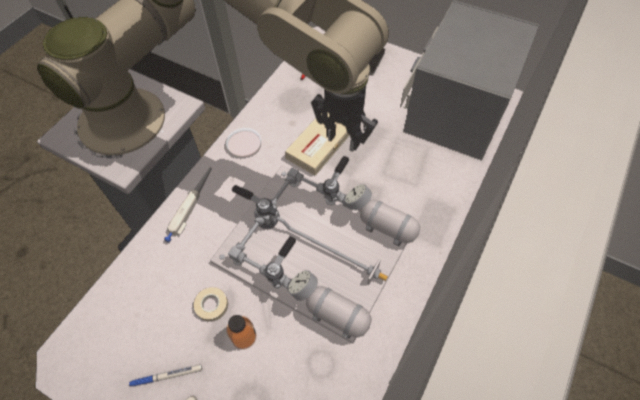

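The left lever at (342,165) is now across its pipe, parallel to the right lever at (287,247), and nothing else has moved. Next I'll turn the right valve on and check its angle before touching the selector.

```bash
python3 - <<'E'
from rob import *; from vis import *; import json
st=json.load(open("st.json")); pi=np.pi
swing(st,"R",pi/2,pi+.03)
c=ctrl.capture("side"); cv2.imwrite("pics/b.png",c["image"])
for b in blobs(c,(225,150,360,300),thr=75): print(b[0].round(),b[1],b[2].round(4),"ang",np.degrees(np.arctan2(b[3][1],b[3][0])).round(1))
E
```

```text
at lever 10.6667 [-0.   0.4  0.6] 0.023860897153154006
1.84 [ 1.9 -0.5 -0.5]
2.1 [2.8 2.2 0.6]
2.37 [ 0.1 -0.1 -0.2]
2.64 [-2.8 -3.7 -0.7]
2.9 [ 0.1 -2.3 -1.3]
3.17 [-0.3  1.   0.2]
t 14.3167
[342. 165.] 92 [0.6089 0.0872] ang 92.1
[242. 216.] 1557 [ 0.4901 -0.1268] ang 99.2
[327. 193.] 50 [0.617  0.0075] ang 161.2
[268. 225.] 62 [ 0.5471 -0.1179] ang -135.1
[251. 255.] 143 [ 0.5546 -0.1921] ang 178.2
[270. 278.] 26 [ 0.6135 -0.2145] ang 168.1
```

View pics/b.png

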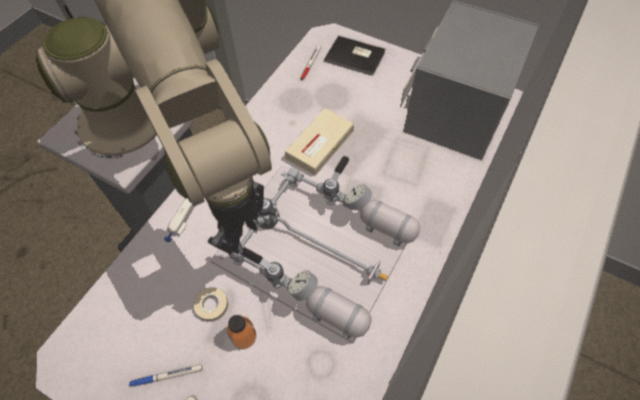

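The right lever at (251,255) is along its pipe and the left lever is still across, so both valves are set. Now I'll swing the selector to the right (-y) and retreat.

```bash
python3 - <<'E'
from rob import *; from vis import *; import json
st=json.load(open("st.json")); pi=np.pi
swing(st,"S",pi,3*pi/2+.03)
ctrl.move_joints([1.107,0.313,1.498,0,1.331,-0.223])
for n,box in(("top",(285,165,400,265)),("side",(225,150,360,300))):
    c=ctrl.capture(n); cv2.imwrite(f"pics/c_{n}.png",c["image"])
    for b in blobs(c,box,thr=50 if n=="top" else 75): print(n,b[0].round(),b[1],b[2].round(4),"ang",np.degrees(np.arctan2(b[3][1],b[3][0])).round(1))
print(ctrl.read_time())
E
```

```text
at lever 18.8333 [ 0.2 -0.1  0. ] 0.024168139614400373
3.41 [1.4 2.6 1.4]
3.68 [0.5 3.  0.7]
3.94 [-0.5  0.5 -0.1]
4.21 [ 3.5 -2.8 -1.2]
4.48 [ 2.9 -0.2  0.8]
4.74 [ 0.  -0.5 -0.2]
t 22.4833
top [288. 193.] 38 [0.6069 0.0795] ang 101.7
top [385. 209.] 88 [ 0.5539 -0.1888] ang 178.2
top [363. 227.] 84 [ 0.5048 -0.126 ] ang 89.1
side [342. 165.] 97 [0.609  0.0873] ang 91.8
side [329. 193.] 96 [0.6191 0.0098] ang 167.2
side [254. 219.] 216 [ 0.5149 -0.1198] ang 63.2
side [268. 224.] 70 [ 0.5463 -0.1179] ang -135.4
side [251. 255.] 148 [ 0.5542 -0.1922] ang 178.9
side [273. 278.] 78 [ 0.6189 -0.2103] ang -148.9
25.2167
```

View pics/c_top.png

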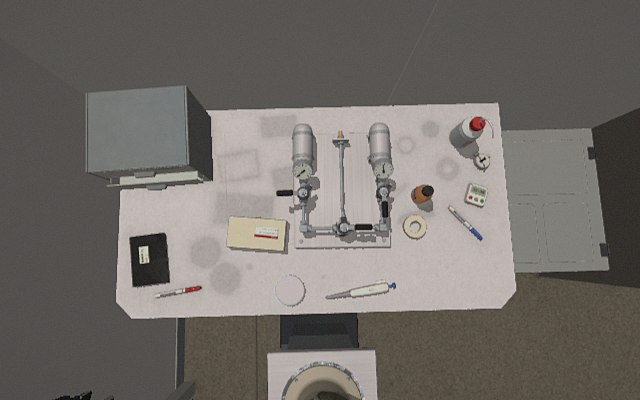

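The left lever (285,193) is across, the right lever (385,209) is along, and the selector (363,227) is fully right. The bystanders have not moved.

```bash
python3 -c "
from workcell import ctrl
print(ctrl.close_job())"
```

```text
the job is handed in; nothing more can be done
None
```

The job is handed in at about 25 s: the empty left cylinder's valve is off, the full right cylinder's valve is on, the selector was then swung fully right, and no bystander moved.

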